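Open the push-and-turn jar of calorimeter pellets

TASK

Open the pellet jar that is held in the bench clamp: press its safety cap down, turn it anticlockwise until it comes up against its stop, and lift it off, without forcing it. Set the cap down flat and right way up in the steel tray, beside the glass stopper and not on it, and let go. Leave everything else standing where it is.

Things in the scene. Friction and masses are not known exactly. Their poses are not given: they have to be found in the camera images.
- cap_center (a point): the pellet jar's black safety cap, round, 56 mm in diameter, 30 mm high, 45 g, closed on the jar at the start. This point is on its axis half-way up; z is up. Inside it are 4 lugs, caught behind ridges on the jar's neck, and a sprung liner: pressing takes 14 N to begin and 2 N more per mm; at 3 mm (20 N) the lugs clear the ridges, at 5 mm (24 N) it is fully down and hard
- jar_mouth (a point): the centre of the pellet jar's rim, 150 mm above the bench; z is up. The closed cap's centre is 1 mm below it. Neck 39 mm wide (47 mm over its ridges), straight to 42 mm below the rim; then the shoulder widens to the 76 mm body at 58 mm below the rim
- jar: the white plastic pellet jar held between the two aluminium jaws of a grey bench clamp, one fixed piece; origin on the bench under the jar's axis. Clamp base 190 x 110 mm, jaws 66 mm high, a small T-handled screw along x to 123 mm from the axis. The lugs and neck stand 65 N in all: pressing with over 60 N, pulling a caught cap with over 30 N or turning hard against the stop (over 0.6 N m) breaks them
- cap: the same cap; origin on its axis at the lower edge. Kept pressed, it turns anticlockwise (from above) 34 to 66 degrees, differing with how far it was closed, up to a hard stop. Turning rubs with less than 0.2 N m; 0.3 N m or more is the stop. It lifts off freely only within 4 degrees of the stop; short of that its lugs are still caught
- tray: open shallow stainless tray, 200 mm (x) x 150 mm (y) x 16 mm high outside, walls and floor 3 mm thick, 0.7 kg; origin at the centre of its underside. It stands on one side of the clamp, the vial block on the other
- stopper: a greenish ground-glass stopper standing in the tray near its -x end, 26 mm in diameter, 36 mm high; origin at the centre of its underside
- vial_block: aluminium block with capped glass vials, 180 x 120 mm, 64 mm high, 0.95 kg; origin at the centre of its underside; stays where it is
- amber_jar: amber glass jar with white cap, 60 mm wide, 95 mm high, origin under it; stays
- beaker: glass beaker, 68 mm wide, 88 mm high, origin under it; stays
- spatula: steel spatula lying on the bench, 190 mm long; stays
- spare_jar: taller white jar with a plain black cap, 72 mm wide, 150 mm high, standing free on the bench, origin under it; stays
- wash_bottle: white wash bottle with grey spout, 64 mm wide, 190 mm high, origin under it; stays
- crucible: small white crucible, 42 mm wide, 30 mm high, origin under it; stays
Mind the look-alikes: they are no part of the job. Of the things that look like the tray, the larger one is meant.

How it is judged:
On the way, in this order (a step that is already met when the one before it is completed fails the run):
1. the cap is pressed down by more than 2.5 mm on the jar (z of cap_center in the frame of jar_mouth below -0.0035 m and horizontal distance between cap_center and jar_mouth below 0.004 m), for 0.1 s.
2. the cap is lifted clear of the jar, more than 30 mm up (z of cap_center in the frame of jar_mouth above 0.03 m), for 0.1 s.
At the end, for the whole second after the job is handed in: the cap lies inside the tray, flat on its floor and right way up (within 0.1 rad), released and at rest (x of cap_center in the frame of tray between -0.072 and 0.072 m and y of cap_center in the frame of tray between -0.047 and 0.047 m and z of cap_center in the frame of tray below 0.023 m and angle between cap's own z axis and vertical below 0.1 rad and linear speed of cap below 0.02 m/s); the robot touches nothing.
It fails at once if more than 65 N in all between the cap and the jar: the cap is forced (contact force between cap and jar above 65 N).
It fails at once if the stopper, tray or a bystander is shifted by more than 20 mm or the stopper knocked over (distance of any of tray, stopper, vial_block, amber_jar, beaker, spatula, spare_jar, wash_bottle, crucible from where it was at the start of the episode above 0.02 m or angle between stopper's own z axis and vertical above 0.5 rad).
It also fails if it takes over 62 s, if anything falls off the work surface, if the arm or the gripper's body presses on something with over 40 N, if the wrist force passes 120 N, or if a joint passes its speed limit or range.

ROBOT

A 6-joint arm with a two-finger parallel gripper is mounted at the origin on the work surface. World frame = base frame: x ahead of the robot, y to its left, z up, the work surface at z = 0. Lengths are in m, angles in rad, forces in N, time in s.
With the tool pointing down it reaches from about 0.3 to 0.875 m from the base axis. Payload 4.2 kg.
Tool frame: the origin (TCP) lies at the very end of the fingers, on their centre line; the grasp point (between the pads) lies 19 mm behind it; z points along the fingers, y is the line along which they close (so a half turn about z gives the same grasp; the last joint's range is limited). The gripper opens to 85 mm and grips with 20 to 120 N. Pads are 22 mm wide; open, the fingers measure 114 mm over their backs; the gripper's body (76 mm by 85 mm) begins 54 mm behind the grasp point. The pads swing forward as they close: fully open they stand 13 mm farther back than shut.
Start: joints at [1.305, 0.32, 1.565, -0, 1.257, -0.02], TCP at [0.14, 0.558, 0.207] pointing down, gripper open.
Joint ranges: [-3.11, 3.11], [-0.84, 2.01], [0.21, 2.61], [-1.34, 4.49], [0.05, 2.63], [-2.56, 2.56]. Speed limits (rad/s): [2.57, 2.57, 3.14, 3.14, 3.14, 3.14].

INTERFACE

Orientations are given as a rotation vector (axis times angle).
In Python, from cell import bot, imaging, workorder gives the robot as it stands. The module is installed in compiled form; this text tells all that it offers.
- The arm moves only by the tool arm_command, never from a script. Its arguments are lists of equal length, an entry for each row: "jaw": the finger opening in cm, from 0 to 8.54; "delta_pos": the shift along the tool's x, y, z in cm, a list of three; "angular": the turn, a rotation vector about the tool's x, y, z in rad, a list of three. A call has 1 to 12 rows; each row is the pose to reach, as a shift and turn from the pose commanded when the call began, along the tool's axes at that moment; what a row does not reach only later rows make up. A row lasts 1/12 s, in which the tool goes at most 41.7 mm and 7.16 degrees, less where a joint would pass 70% of its speed; a pose out of reach is approached as far as the arm can. A call with a gripper value outside its range is refused whole. The fingers move at their own pace and stop on an object; the grip force is fixed at half the most. Time passes only in rows, so rows that repeat a pose let the fingers close. It gives the time, the measured TCP pose, the force, the opening and the grip force at its end, in the units of the state.
- bot.state(): the state, without advancing time (a new reading comes with each control period).
- imaging.grab_frame(name): name is "scene" or "side" or "wrist"; returns a dict with "color" (480x640x3 uint8, red, green, blue), "fx", "fy", "cx", "cy" (pixels), "k1" (the pictures are not rectified: a ray, as slopes to the right and down, at radius r is drawn at 1 + k1 r^2 times it, then the intrinsics apply), "cam_to_world" (4x4, takes a point from camera to world coordinates); the wrist camera has in their place "tool_from_camera" (4x4, takes a point from camera to tool coordinates, whose origin is the TCP and whose axes are the flange's). Camera axes: x right, y down, z forward; pixel columns grow to the right and rows downward; lengths in m; the calibration is good to about 2 mm. A picture is of the moment at which its call begins: read the wrist's pose just before it. There is no depth.
- workorder.hand_in(): hands the job in; it is judged then, once.
The state is a dict: "clock": time; "joints": joint angles; "qvel": joint speeds; "effort": joint torques, N m; "tool_pos": TCP position; "tool_rot": TCP orientation; "ft_force": force on the tool from outside, world axes, zero at the start; "torque": the same for the moment, N m; "finger_gap": opening from 0.0 (shut) to 1.0 (fully open); "grasp_force": force on a finger pad.
Only numpy, scipy, OpenCV 4.12 (cv2) and the standard library are available. Lean on these libraries where they do the work, as an engineer would, in place of code of your own. Each camera call takes 0.05 s, during which the arm holds its last target. There are 200 camera calls.

## Working session

There is one attempt and no reset: what is moved stays moved. The work goes in short steps, Python scripts to look and compute and a tool call to move; the robot and the scene stay as the last step left them, time stands still between calls to the robot, and variables do not carry over. Pictures are saved under pics/ and viewed, at most 10 in all, crops included, and the job is handed in when it is done.

Besides the shell and the picture viewer there is one more tool, called after "Call:" as name(argument=value, ...) on one line, values as JSON. arm_command: Moves the arm, as the interface text tells. Its arguments: {"type":"object","properties":{"jaw":{"type":"array","items":{"type":"number"}},"delta_pos":{"type":"array","items":{"type":"array","items":{"type":"number"}}},"angular":{"type":"array","items":{"type":"array","items":{"type":"number"}}}},"required":["jaw","delta_pos","angular"]}

```bash
mkdir -p pics; cat > h.py <<'E'
import numpy as np, cv2, pickle
from scipy.spatial.transform import Rotation as R
from cell import bot, imaging, workorder
def save(name,fn):
    s=bot.state(); f=imaging.grab_frame(name)
    if name=='wrist':
        T=np.eye(4);T[:3,:3]=R.from_rotvec(s['tool_rot']).as_matrix();T[:3,3]=s['tool_pos']
        f['cam_to_world']=T@np.array(f['tool_from_camera'])
    cv2.imwrite(f'pics/{fn}.png',f['color'][:,:,::-1]); pickle.dump(f,open(f'pics/{fn}.pkl','wb')); return f
def load(fn): return pickle.load(open(f'pics/{fn}.pkl','rb'))
def K(f): return np.array([[f['fx'],0,f['cx']],[0,f['fy'],f['cy']],[0,0,1.]]),np.array([f['k1'],0,0,0,0.])
def ray(f,u,v):
    k,d=K(f);p=cv2.undistortPoints(np.array([[[u,v]]],float),k,d)[0,0]
    M=np.array(f['cam_to_world']);return M[:3,3],M[:3,:3]@np.array([p[0],p[1],1.])
def atz(f,u,v,z):
    o,d=ray(f,u,v);return o+d*(z-o[2])/d[2]
def proj(f,P):
    k,d=K(f);M=np.linalg.inv(np.array(f['cam_to_world']));r=cv2.Rodrigues(M[:3,:3])[0]
    return cv2.projectPoints(np.array(P,float).reshape(-1,1,3),r,M[:3,3],k,d)[0][:,0]
E
python3 - <<'E'
from h import *
np.set_printoptions(precision=4,suppress=True)
for n in ('scene','side'):
    f=save(n,n+'0');print(n,np.array(f['cam_to_world']),f['fx'],f['k1'])
print(bot.state())
E
```

```text
scene [[ 0.2408  0.831  -0.5014  1.1229]
 [ 0.9706 -0.2057  0.1253 -0.1944]
 [ 0.001  -0.5168 -0.8561  1.2833]
 [ 0.      0.      0.      1.    ]] 452.4201032361813 -0.09490094004299934
side [[ 0.9325 -0.1948  0.3043  0.0482]
 [-0.3608 -0.5468  0.7555 -1.0355]
 [ 0.0192 -0.8143 -0.5802  0.9221]
 [ 0.      0.      0.      1.    ]] 593.8303732393586 -0.1252943038043926
{'clock': 0.1, 'joints': array([ 1.305 ,  0.3202,  1.5655,  0.    ,  1.2574, -0.02  ]), 'qvel': array([ 0.0004, -0.0014, -0.0035,  0.0008,  0.0021,  0.    ]), 'effort': array([  0.0003, -41.6406, -23.4702,   0.    ,   0.0048,  -0.    ]), 'tool_pos': array([0.1398, 0.5573, 0.2061]), 'tool_rot': array([-0.3851, -3.1177,  0.0024]), 'ft_force': array([-1.0248, -0.028 ,  0.0299]), 'torque': array([ 0.0023,  0.0457, -0.0092]), 'grasp_force': 0.0, 'finger_gap': 1.0030106952680928}
```

View pics/scene0.png

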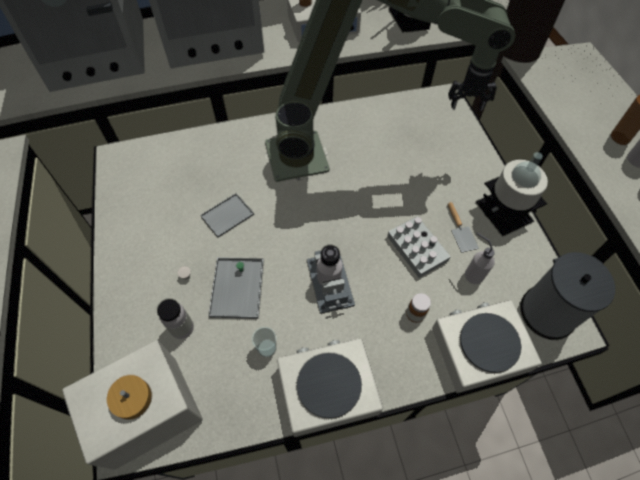

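View pics/side0.png

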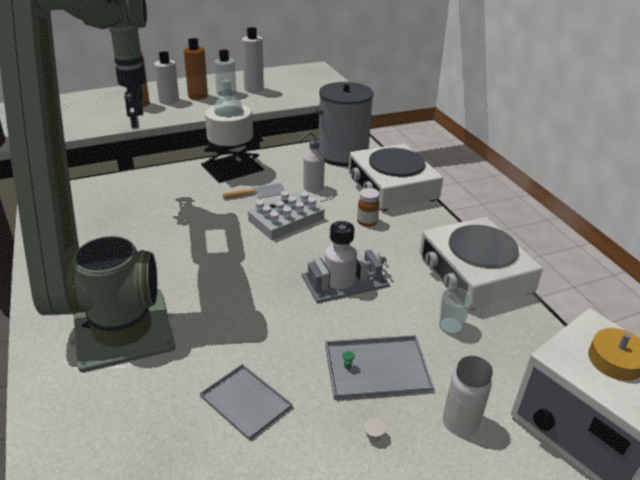

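The jar cap is at about (331,254) in the scene view and (342,232) in the side view. The larger tray is centred near (237,288) and (378,366), with the stopper at (240,268) and (349,358). I'll enlarge these areas.

```bash
python3 - <<'E'
from h import *
def crop(n,x,y,w,h,s): 
    im=cv2.imread(f'pics/{n}.png')[y:y+h,x:x+w]; return cv2.resize(im,None,fx=s,fy=s,interpolation=cv2.INTER_CUBIC)
a=np.hstack([crop('scene0',290,235,80,60,5),crop('side0',300,215,80,60,5)])
b=np.hstack([crop('scene0',200,250,80,75,4),crop('side0',320,325,120,75,4)])
b=b[:, :800]; c=np.zeros((600,800,3),np.uint8);c[:300,:800]=a;c[300:,:b.shape[1]]=b
cv2.imwrite('pics/crops.png',c)
E
```

```text
(no output)
```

View pics/crops.png

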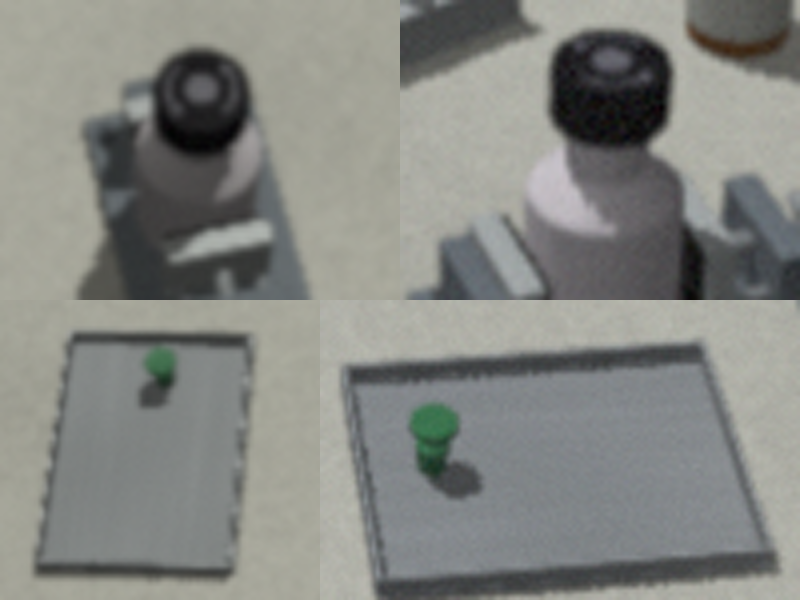

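```bash
python3 - <<'E'
from h import *
np.set_printoptions(precision=4,suppress=True)
a,b=load('scene0'),load('side0')
print(atz(a,330.4,253,.164),atz(b,342.4,226.4,.164))
o1,d1=ray(a,330.4,253);o2,d2=ray(b,342.4,226.4)
t=np.linalg.lstsq(np.c_[d1,-d2],o2-o1,rcond=None)[0];print('tri',o1+d1*t[0],o2+d2*t[1])
for u,v in [(72,338),(252,340),(235,569),(38,568)]: print('sc',atz(a,200+u/4,250+(v-300)/4,.016))
for u,v in [(345,368),(702,345),(775,553),(378,582)]: print('si',atz(b,320+(u-320)/4,325+(v-300)/4,.016))
print('stop',atz(a,200+161/4,250+58/4,.036+.003),atz(b,320+115/4,325+122/4,.039))
E
```

```text
[ 0.5211 -0.01    0.164 ] [ 0.522  -0.0091  0.164 ]
tri [ 0.5215 -0.0101  0.1647] [ 0.5215 -0.0101  0.1647]
sc [ 0.3785 -0.3405  0.016 ]
sc [ 0.4148 -0.2005  0.016 ]
sc [ 0.6025 -0.2479  0.016 ]
sc [ 0.5672 -0.3913  0.016 ]
si [ 0.4085 -0.2042  0.016 ]
si [ 0.597  -0.2554  0.016 ]
si [ 0.5606 -0.3984  0.016 ]
si [ 0.3692 -0.3455  0.016 ]
stop [ 0.4264 -0.2723  0.039 ] [ 0.428  -0.2768  0.039 ]
```

```bash
cat >> h.py <<'E'
def rel(p,xdir):
    "delta (cm, tool axes) and rotvec to reach TCP p, pointing down, tool x along xdir angle (deg)"
    s=bot.state();M=R.from_rotvec(s['tool_rot']).as_matrix();a=np.radians(xdir)
    x=np.array([np.cos(a),np.sin(a),0]);z=np.array([0,0,-1.]);G=np.c_[x,np.cross(z,x),z]
    return M.T@(np.array(p)-s['tool_pos'])*100, R.from_matrix(M.T@G).as_rotvec()
E
python3 - <<'E'
from h import *
np.set_printoptions(precision=4,suppress=True)
s=bot.state();print(R.from_rotvec(s['tool_rot']).as_matrix(), s['clock'])
x=np.degrees(np.arctan2(*R.from_rotvec(s['tool_rot']).as_matrix()[[1,0],0]));print(x)
print('q1',np.degrees(s['joints'][0]))
a=load('scene0')
for n,u,v,z in [('wash',488,252,.19),('vial',420,245,.06),('amber',420,300,.095)]: print(n,atz(a,u,v,z))
for xd in (x,180,0,160): print(xd,rel([.5215,-.01,.26],xd))
E
```

```text
[[-0.9699  0.2433 -0.0004]
 [ 0.2433  0.9699 -0.0015]
 [ 0.     -0.0016 -1.    ]] 0.1
165.91615650206978
q1 74.77068994425754
wash [0.6392 0.4172 0.19  ]
vial [0.5054 0.2884 0.06  ]
amber [0.6946 0.2108 0.095 ]
165.91615650206978 (array([-50.8275, -45.7425,  -5.3232]), array([-0.0016, -0.    ,  0.    ]))
180 (array([-50.8275, -45.7425,  -5.3232]), array([-0.0016, -0.0002, -0.2458]))
0 (array([-50.8275, -45.7425,  -5.3232]), array([-0.0004,  0.0023,  2.8958]))
160 (array([-50.8275, -45.7425,  -5.3232]), array([-0.0016,  0.    ,  0.1033]))
```

Call:
arm_command(jaw=[8.5, 8.5, 8.5, 8.5, 8.5, 8.5, 8.5, 8.5, 8.5, 8.5, 8.5, 8.5], delta_pos=[[0, 0, -3], [-3, -3, -5], [-6, -5.5, -5.3], [-9, -8, -5.3], [-12, -10.8, -5.3], [-15, -13.5, -5.3], [-18, -16.2, -5.3], [-21, -19, -5.3], [-24, -21.6, -5.3], [-27, -24.3, -5.3], [-29, -26, -5.3], [-30, -27, -5.3]], angular=[[0, 0, 0], [0, 0, 0.1], [0, 0, 0.2], [0, 0, 0.3], [0, 0, 0.4], [0, 0, 0.5], [0, 0, 0.6], [0, 0, 0.7], [0, 0, 0.8], [0, 0, 0.9], [0, 0, 0.95], [0, 0, 0.976]])

```text
clock: 1.1
tool_pos: [0.3664, 0.2201, 0.2596]
tool_rot: [1.808, 2.568, -0.001]
ft_force: [-0.4, 0.4, -0.4]
finger_gap: 0.993
grasp_force: 0.0
```

```bash
python3 - <<'E'
from h import *
np.set_printoptions(precision=4,suppress=True)
print(*rel([.5215,-.01,.26],110),bot.state()['joints'])
E
```

```text
[-26.8917   6.8465  -0.0134] [-0.0001  0.0011 -0.0054] [ 0.5149  0.0508  1.7734 -0.0011  1.3177  0.1715]
```

Call:
arm_command(jaw=[8.5, 8.5, 8.5, 8.5, 8.5, 8.5, 8.5, 8.5, 8.5, 8.5, 8.5, 8.5], delta_pos=[[-2, 0.5, 0], [-5, 1.3, 0], [-8, 2.0, 0], [-11, 2.8, 0], [-14, 3.6, 0], [-17, 4.3, 0], [-20, 5.1, 0], [-23, 5.9, 0], [-25.5, 6.5, 0], [-26.9, 6.85, 0], [-26.9, 6.85, 0], [-26.9, 6.85, 0]], angular=[[0, 0, 0], [0, 0, 0], [0, 0, 0], [0, 0, 0], [0, 0, 0], [0, 0, 0], [0, 0, 0], [0, 0, 0], [0, 0, 0], [0, 0, 0], [0, 0, 0], [0, 0, 0]])

```text
clock: 2.1
tool_pos: [0.5212, -0.0064, 0.2593]
tool_rot: [-1.802, -2.571, 0.0]
ft_force: [-0.5, -0.3, 0.7]
finger_gap: 0.996
grasp_force: 0.0
```

```bash
python3 - <<'E'
from h import *
np.set_printoptions(precision=4,suppress=True)
f=save('wrist','w1');print(f['tool_from_camera'],f['fx'],bot.state()['tool_pos'])
E
```

```text
[[-0.0001 -0.9557 -0.2943  0.0751]
 [ 1.      0.     -0.0005 -0.0013]
 [ 0.0005 -0.2943  0.9557 -0.1679]
 [ 0.      0.      0.      1.    ]] 408.10025777871044 [ 0.5209 -0.0058  0.2595]
```

View pics/w1.png

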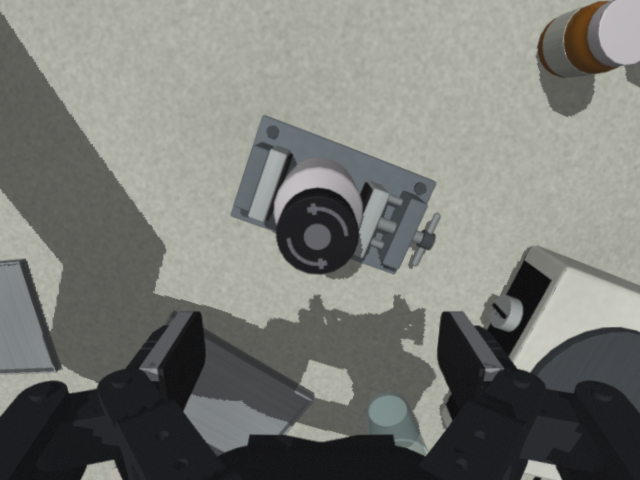

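The wrist view shows the cap top's grey disc at (317,236), the cap rim spanning about 276–361 horizontally, and the clamp around it. I'll compare this with the earlier fix.

```bash
python3 - <<'E'
from h import *
np.set_printoptions(precision=4,suppress=True)
f=load('w1');c=atz(f,317,236.3,.164);print(c,[proj(f,[c[0]+.028*np.cos(t),c[1]+.028*np.sin(t),.164])[0] for t in (0,1.57,3.14,4.71)])
for i in range(4):
    s=bot.state();print(s['clock'],s['tool_pos'],s['joints'],s['qvel']);imaging.grab_frame('wrist')
E
```

```text
[ 0.5183 -0.0107  0.164 ] [array([355.751 , 249.7747]), array([331.5004, 197.7567]), array([277.5093, 222.5043]), array([303.2346, 272.7294])]
2.15 [ 0.5209 -0.0058  0.2595] [-0.0339  0.2047  1.5907  0.0009  1.3475 -0.3831] [ 0.017  -0.013   0.007  -0.0015 -0.0043 -0.0003]
2.2 [ 0.5208 -0.0055  0.2597] [-0.0332  0.2042  1.5908  0.0008  1.3474 -0.3831] [ 0.0101 -0.0064 -0.0001 -0.0054 -0.0039 -0.0021]
2.25 [ 0.5208 -0.0054  0.2599] [-0.0328  0.204   1.5908  0.0006  1.3473 -0.3832] [ 0.0033 -0.0028 -0.001  -0.0035 -0.0011 -0.0032]
2.3 [ 0.5209 -0.0054  0.2599] [-0.0327  0.2039  1.5907  0.0005  1.3472 -0.3833] [ 0.0014 -0.003  -0.0023 -0.0045 -0.0025 -0.0016]
```

```bash
python3 - <<'E'
from h import *
np.set_printoptions(precision=4,suppress=True)
print(*rel([.52,-.0102,.2],110),bot.state()['ft_force'],bot.state()['torque'])
E
```

```text
[-0.4117 -0.2572  6.0024] [ 0.0002 -0.0003  0.0014] [-0.2877  0.9725 -0.6268] [ 0.0013 -0.0139  0.0239]
```

Call:
arm_command(jaw=[8.5, 8.5, 8.5, 8.5, 8.5, 8.5], delta_pos=[[-0.2, -0.1, 2], [-0.41, -0.26, 4], [-0.41, -0.26, 5.5], [-0.41, -0.26, 6], [-0.41, -0.26, 6], [-0.41, -0.26, 6]], angular=[[0, 0, 0], [0, 0, 0], [0, 0, 0], [0, 0, 0], [0, 0, 0], [0, 0, 0]])

```text
clock: 2.85
tool_pos: [0.5208, -0.0108, 0.2005]
tool_rot: [1.801, 2.573, 0.001]
ft_force: [0.7, 0.7, 0.9]
finger_gap: 0.992
grasp_force: 0.0
```

```bash
python3 - <<'E'
from h import *
np.set_printoptions(precision=4,suppress=True)
f=save('wrist','w2');print(bot.state()['tool_pos'])
im=f['color'];print(proj(f,[.52,-.01,.164]))
E
```

```text
[ 0.5212 -0.0109  0.2009]
[[322.6229 260.2131]]
```

View pics/w2.png

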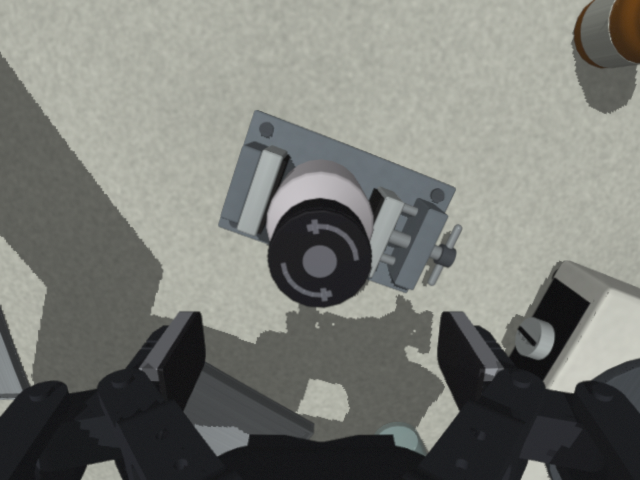

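The disc centre is now at (320,262), midway between the pads (203 and 440).

```bash
python3 - <<'E'
from h import *
np.set_printoptions(precision=4,suppress=True)
f=load('w2');c=atz(f,319.7,262,.164);print(c, f['cx'],f['cy'])
s=bot.state();print(s['tool_pos'],s['clock'])
for p in (c,[.5196,-.0104]): print(*rel([p[0],p[1],.135],110))
E
```

```text
[ 0.5189 -0.0115  0.164 ] 320.872634526504 240.16134190453738
[ 0.5212 -0.0109  0.2009] 2.9
[ 0.0315 -0.2463  6.5913] [0.002  0.0006 0.0004]
[ 0.1089 -0.1419  6.5914] [0.002  0.0006 0.0004]
```

Call:
arm_command(jaw=[8.5, 8.5, 8.5, 8.5, 8.5, 8.5], delta_pos=[[0.07, -0.2, 1.5], [0.07, -0.2, 3.5], [0.07, -0.2, 5.2], [0.07, -0.2, 6.2], [0.07, -0.2, 6.6], [0.07, -0.2, 6.6]], angular=[[0, 0, 0], [0, 0, 0], [0, 0, 0], [0, 0, 0], [0, 0, 0], [0, 0, 0]])

```text
clock: 3.4
tool_pos: [0.5185, -0.0112, 0.1338]
tool_rot: [-1.802, -2.573, 0.0]
ft_force: [1.0, 0.1, 0.6]
finger_gap: 0.996
grasp_force: 0.0
```

Call:
arm_command(jaw=[7.5, 7, 6.5, 6.2, 6.0, 5.9, 5.8, 5.7], delta_pos=[[0, 0, 0], [0, 0, 0], [0, 0, 0], [0, 0, 0], [0, 0, 0], [0, 0, 0], [0, 0, 0], [0, 0, 0]], angular=[[0, 0, 0], [0, 0, 0], [0, 0, 0], [0, 0, 0], [0, 0, 0], [0, 0, 0], [0, 0, 0], [0, 0, 0]])

```text
clock: 4.07
tool_pos: [0.5192, -0.0111, 0.1342]
tool_rot: [1.801, 2.572, 0.002]
ft_force: [2.0, 0.8, 0.9]
finger_gap: 0.667
grasp_force: 0.7
```

Call:
arm_command(jaw=[5.6, 5.5, 5.3, 5.0, 5.0, 5.0], delta_pos=[[0, 0, 0], [0, 0, 0], [0, 0, 0], [0, 0, 0], [0, 0, 0], [0, 0, 0]], angular=[[0, 0, 0], [0, 0, 0], [0, 0, 0], [0, 0, 0], [0, 0, 0], [0, 0, 0]])

```text
clock: 4.57
tool_pos: [0.5186, -0.0115, 0.1352]
tool_rot: [1.801, 2.572, 0.001]
ft_force: [-2.0, -0.1, 8.2]
finger_gap: 0.591
grasp_force: 9.9
```

```bash
cat > st.py <<'E'
from h import *
np.set_printoptions(precision=4,suppress=True)
s=bot.state();M=R.from_rotvec(s['tool_rot']).as_matrix()
print(s['clock'],'p',s['tool_pos'],'xdir',np.degrees(np.arctan2(M[1,0],M[0,0])),'F',s['ft_force'],'T',s['torque'],'g',s['finger_gap'],s['grasp_force'],'j',s['joints'])
E
python3 st.py
```

```text
4.5667 p [ 0.5186 -0.0115  0.1352] xdir 109.99732786611352 F [-1.9646 -0.0734  8.1727] T [ 0.1828 -0.1436 -0.0135] g 0.5905099867526514 9.911495379928965 j [-0.0441  0.2897  1.8022 -0.0003  1.0484 -0.393 ]
```

```bash
python3 - <<'E'
from h import *
f=save('wrist','w3');g=save('side','s3')
b=cv2.resize(g['color'][180:300,270:410,::-1],(560,480),interpolation=cv2.INTER_CUBIC)
a=f['color'][180:480,200:440,::-1]
c=np.zeros((480,800,3),np.uint8);c[:300,:240]=a;c[:,240:]=b;cv2.imwrite('pics/c3.png',c)
E
python3 st.py
```

```text
4.6667 p [ 0.5186 -0.0115  0.1352] xdir 109.99973931916604 F [-1.5467 -0.1544  9.0401] T [ 0.1732 -0.1229  0.022 ] g 0.5880166164711614 9.900602409616113 j [-0.0441  0.2897  1.8023 -0.0003  1.0483 -0.393 ]
```

View pics/c3.png

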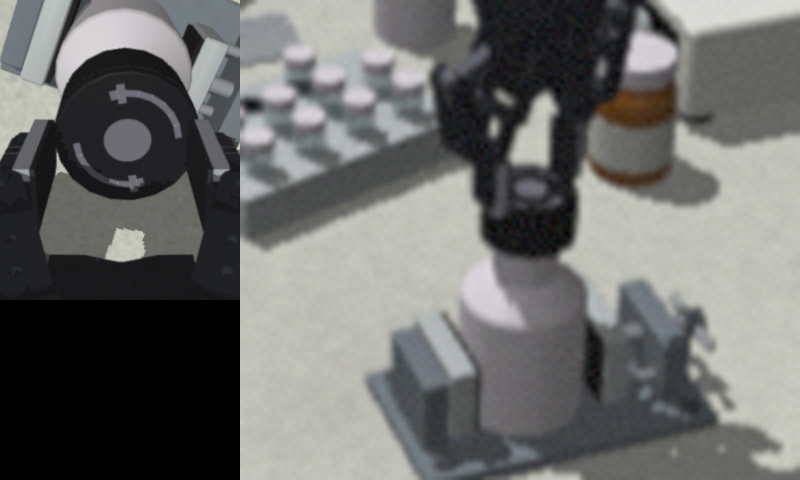

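The pads straddle the cap at its widest part. The grip force is only 10 N because the commanded gap is close to the actual one, so I'll tighten in steps and watch the z force.

Call:
arm_command(jaw=[4.8, 4.6, 4.6], delta_pos=[[0, 0, 0], [0, 0, 0], [0, 0, 0]], angular=[[0, 0, 0], [0, 0, 0], [0, 0, 0]])

```text
clock: 4.92
tool_pos: [0.5173, -0.012, 0.1355]
tool_rot: [-1.801, -2.573, 0.003]
ft_force: [-5.5, -1.1, 13.3]
finger_gap: 0.545
grasp_force: 12.8
```

```bash
python3 st.py
```

```text
4.9167 p [ 0.5173 -0.012   0.1355] xdir 110.01806901950958 F [-5.5477 -1.081  13.3136] T [-0.0985  0.6164  0.035 ] g 0.5454055927599041 12.760549756349064 j [-0.0444  0.2888  1.8027 -0.0016  1.0514 -0.393 ]
```

```bash
python3 - <<'E'
from h import *
np.set_printoptions(precision=1,suppress=True)
def pt(f,P):
    g=dict(f);g['cam_to_world']=f['tool_from_camera'];return proj(g,P)
f=load('w2')
for z in (-.005,-.013,-.02,-.03): print('open',z,pt(f,[[.011,-.0427,z],[-.011,-.0427,z],[.011,.0427,z]]).ravel())
for z in (0,-.008,-.015,-.025): print('56/50',z,pt(f,[[.011,-.028,z],[-.011,-.028,z],[.011,-.025,z],[.011,.028,z]]).ravel()-np.array([200,180]*4))
E
```

```text
open -0.005 [224.9 271.2 228.5 317.1 423.4 271.2]
open -0.013 [220.5 278.4 224.6 325.9 428.  278.3]
open -0.02 [216.4 285.1 220.8 334.2 432.4 285.1]
open -0.03 [209.9 295.8 214.9 347.3 439.3 295.8]
56/50 0 [ 60.5  87.2  62.8 132.1  67.3  87.2 187.7  87.2]
56/50 -0.008 [ 57.9  93.9  60.3 140.5  65.   93.9 190.6  93.9]
56/50 -0.015 [ 55.3 100.4  58.  148.5  62.7 100.4 193.4 100.4]
56/50 -0.025 [ 51.3 110.5  54.4 160.9  59.2 110.5 197.8 110.5]
```

The pad tips look much farther back than assumed, roughly level with the cap's top edge, so they are only pinching its rim. I'll open, go lower, and look again.

Call:
arm_command(jaw=[5.5, 6.5, 7.5, 8.0, 8.0, 8.0, 8.0, 8.0, 8.0, 8.0], delta_pos=[[0, 0, 0], [0, 0, 0], [0, 0, 0], [0, 0, 0], [0, 0, 0.3], [0, 0, 0.7], [0, 0, 1.1], [0, 0, 1.4], [0, 0, 1.5], [0, 0, 1.5]], angular=[[0, 0, 0], [0, 0, 0], [0, 0, 0], [0, 0, 0], [0, 0, 0], [0, 0, 0], [0, 0, 0], [0, 0, 0], [0, 0, 0], [0, 0, 0]])

```text
clock: 5.75
tool_pos: [0.5181, -0.0112, 0.1182]
tool_rot: [-1.801, -2.573, 0.001]
ft_force: [0.1, -0.7, -0.3]
finger_gap: 0.936
grasp_force: 0.0
```

```bash
python3 st.py; python3 - <<'E'
from h import *
f=save('wrist','w4');g=save('side','s4')
b=cv2.resize(g['color'][180:260,290:390,::-1],(500,400),interpolation=cv2.INTER_CUBIC)
a=f['color'][180:480,170:470,::-1]
c=np.zeros((400,800,3),np.uint8);c[:300,:300]=a;c[:,300:]=b;cv2.imwrite('pics/c4.png',c)
E
```

```text
5.75 p [ 0.5181 -0.0112  0.1182] xdir 110.00009043005399 F [ 0.112  -0.6759 -0.3038] T [ 0.035  -0.0579 -0.0536] g 0.935671507341577 0.0 j [-0.044   0.3072  1.8252  0.0001  1.0104 -0.3931]
```

View pics/c4.png

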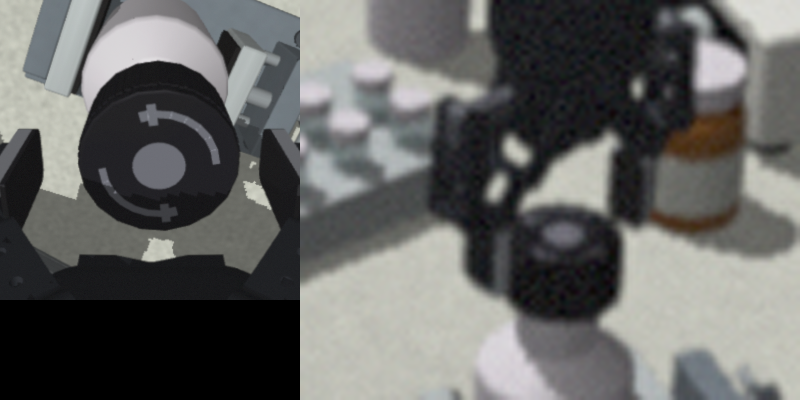

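```bash
python3 - <<'E'
from h import *
np.set_printoptions(precision=1,suppress=True)
g=load('s4');s=bot.state();M=R.from_rotvec(s['tool_rot']).as_matrix()
for z in (-.005,-.013,-.02,-.03,-.04):
    P=[M@np.array([x,y,z])+s['tool_pos'] for x in(0,) for y in (-.047,.047)]
    print(z,((proj(g,P)-[290,180])*5+[300,0]).ravel())
print(((proj(g,[[.5185,-.0105,.164]])-[290,180])*5+[300,0]))
f=load('w4')
def pt(f,P):
    q=dict(f);q['cam_to_world']=f['tool_from_camera'];return proj(q,P)
for z in (-.046,-.036): print(pt(f,[[0,0,z],[0,.028,z],[0,-.028,z]])-[170,180])
E
```

```text
-0.005 [477.7 345.7 625.6 271. ]
-0.013 [478.2 331.5 626.6 257.1]
-0.02 [478.6 319.  627.4 244.8]
-0.03 [479.2 301.  628.6 227.2]
-0.04 [479.8 282.9 629.8 209.4]
[[556.2 235. ]]
[[155.  165.4]
 [236.6 165. ]
 [ 73.3 165. ]]
[[154.7 150.7]
 [231.3 150.4]
 [ 78.1 150.4]]
```

Both views put the tips about 33 mm behind the TCP when open, and the cap about 1.4 mm toward tool +y. I'll shift by that, go 8 mm lower, and close.

Call:
arm_command(jaw=[8.0, 8.0, 8.0, 7.5, 7.0, 6.5, 6.2, 6.0, 5.9, 5.8, 5.7, 5.7], delta_pos=[[0, 0.13, 0.4], [0, 0.13, 0.8], [0, 0.13, 0.8], [0, 0.13, 0.8], [0, 0.13, 0.8], [0, 0.13, 0.8], [0, 0.13, 0.8], [0, 0.13, 0.8], [0, 0.13, 0.8], [0, 0.13, 0.8], [0, 0.13, 0.8], [0, 0.13, 0.8]], angular=[[0, 0, 0], [0, 0, 0], [0, 0, 0], [0, 0, 0], [0, 0, 0], [0, 0, 0], [0, 0, 0], [0, 0, 0], [0, 0, 0], [0, 0, 0], [0, 0, 0], [0, 0, 0]])

```text
clock: 6.85
tool_pos: [0.5207, -0.0105, 0.1113]
tool_rot: [1.801, 2.572, 0.003]
ft_force: [2.1, 2.3, 2.2]
finger_gap: 0.665
grasp_force: 5.8
```

Call:
arm_command(jaw=[5.5, 5.4, 5.3, 5.3, 5.3], delta_pos=[[0, 0, 0], [0, 0, 0], [0, 0, 0], [0, 0, 0], [0, 0, 0]], angular=[[0, 0, 0], [0, 0, 0], [0, 0, 0], [0, 0, 0], [0, 0, 0]])

```text
clock: 7.27
tool_pos: [0.5207, -0.0105, 0.1118]
tool_rot: [1.801, 2.572, 0.003]
ft_force: [1.4, 3.3, 5.3]
finger_gap: 0.648
grasp_force: 62.3
```

```bash
python3 st.py
```

```text
7.2667 p [ 0.5207 -0.0105  0.1118] xdir 109.99035548980918 F [1.4161 3.299  5.3318] T [ 0.4275 -0.3605 -0.0181] g 0.6481987782176204 62.250535927014425 j [-0.0427  0.3158  1.8311  0.0008  0.9919 -0.3921]
```

The grip is firm: 62 N at a 55.4 mm gap. Now press gently.

Call:
arm_command(jaw=[5.0, 5.0, 5.0, 5.0], delta_pos=[[0, 0, 0.1], [0, 0, 0.2], [0, 0, 0.3], [0, 0, 0.3]], angular=[[0, 0, 0], [0, 0, 0], [0, 0, 0], [0, 0, 0]])

```text
clock: 7.6
tool_pos: [0.5208, -0.0105, 0.1103]
tool_rot: [1.801, 2.571, 0.004]
ft_force: [-0.8, 1.9, 16.5]
finger_gap: 0.648
grasp_force: 63.2
```

```bash
python3 st.py
```

```text
7.6 p [ 0.5208 -0.0105  0.1103] xdir 109.98823073904109 F [-0.8028  1.9448 16.5388] T [0.4327 0.2621 0.0846] g 0.6481420270076549 63.23933679392212 j [-0.0427  0.317   1.8335  0.0008  0.9874 -0.392 ]
```

Call:
arm_command(jaw=[5.0, 5.0, 5.0, 5.0], delta_pos=[[0, 0, 0.1], [0, 0, 0.2], [0, 0, 0.3], [0, 0, 0.3]], angular=[[0, 0, 0], [0, 0, 0], [0, 0, 0], [0, 0, 0]])

```text
clock: 7.93
tool_pos: [0.5209, -0.0105, 0.108]
tool_rot: [1.8, 2.571, 0.004]
ft_force: [-3.5, 3.0, 21.0]
finger_gap: 0.647
grasp_force: 63.7
```

```bash
python3 st.py
```

```text
7.9333 p [ 0.5209 -0.0105  0.108 ] xdir 109.99115695050634 F [-3.5194  2.9673 20.9843] T [0.4062 0.48   0.0131] g 0.646982219008663 63.70654182799626 j [-0.0427  0.3193  1.8368  0.0008  0.9814 -0.3921]
```

Call:
arm_command(jaw=[5.0, 5.0, 5.0, 5.0, 5.0], delta_pos=[[0, 0, 0.05], [0, 0, 0.05], [0, 0, 0.05], [0, 0, 0.05], [0, 0, 0.05]], angular=[[0, 0, 0], [0, 0, -0.05], [0, 0, -0.1], [0, 0, -0.15], [0, 0, -0.2]])

```text
clock: 8.35
tool_pos: [0.5215, -0.0108, 0.108]
tool_rot: [1.531, 2.737, 0.004]
ft_force: [-2.1, 1.8, 20.1]
finger_gap: 0.647
grasp_force: 63.8
```

```bash
python3 st.py
```

```text
8.35 p [ 0.5215 -0.0108  0.108 ] xdir 121.55848209284034 F [-2.094   1.8035 20.1346] T [ 0.2232  0.3497 -0.164 ] g 0.6471300748314629 63.79842595837545 j [-0.043   0.3195  1.8367  0.0003  0.9797 -0.594 ]
```

Call:
arm_command(jaw=[5.0, 5.0, 5.0, 5.0, 5.0], delta_pos=[[0, 0, 0.07], [0, 0, 0.07], [0, 0, 0.07], [0, 0, 0.07], [0, 0, 0.07]], angular=[[0, 0, 0], [0, 0, -0.05], [0, 0, -0.1], [0, 0, -0.15], [0, 0, -0.2]])

```text
clock: 8.77
tool_pos: [0.5216, -0.0108, 0.1075]
tool_rot: [1.25, 2.876, 0.004]
ft_force: [-1.9, 2.2, 21.3]
finger_gap: 0.647
grasp_force: 63.9
```

```bash
python3 st.py
```

```text
8.7667 p [ 0.5216 -0.0108  0.1075] xdir 133.01022687897847 F [-1.9053  2.186  21.336 ] T [ 0.3243  0.4017 -0.1689] g 0.6465546822816726 63.89783468301175 j [-0.043   0.32    1.8373  0.0006  0.9781 -0.794 ]
```

Call:
arm_command(jaw=[5.0, 5.0, 5.0, 5.0, 5.0], delta_pos=[[0, 0, 0.04], [0, 0, 0.04], [0, 0, 0.04], [0, 0, 0.04], [0, 0, 0.04]], angular=[[0, 0, -0.04], [0, 0, -0.08], [0, 0, -0.12], [0, 0, -0.15], [0, 0, -0.17]])

```text
clock: 9.18
tool_pos: [0.5218, -0.0109, 0.1072]
tool_rot: [1.003, 2.971, 0.003]
ft_force: [-1.9, 0.9, 22.4]
finger_gap: 0.651
grasp_force: 63.9
```

```bash
python3 st.py
```

```text
9.1833 p [ 0.5218 -0.0109  0.1072] xdir 142.68994669000512 F [-1.9238  0.8755 22.3961] T [ 0.2472  0.3459 -0.1766] g 0.6509546374907476 63.94568990188418 j [-0.043   0.3203  1.8376  0.0004  0.9771 -0.9629]
```

32.7° turned, with only rub torque so far. From here I'll take small steps and read the torque after each.

Call:
arm_command(jaw=[5.0, 5.0], delta_pos=[[0, 0, 0], [0, 0, 0]], angular=[[0, 0, -0.02], [0, 0, -0.025]])

```text
clock: 9.35
tool_pos: [0.5218, -0.0109, 0.1072]
tool_rot: [0.967, 2.983, 0.003]
ft_force: [-1.9, 2.0, 22.3]
finger_gap: 0.649
grasp_force: 63.9
```

```bash
sed -i 's/^print.*/print(s["clock"],"xdir",np.degrees(np.arctan2(M[1,0],M[0,0])),"p",s["tool_pos"],"F",s["ft_force"],"Tz",s["torque"][2],"e6",s["effort"][5],"j6",s["joints"][5],"g",s["grasp_force"])/' st.py; python3 st.py
```

```text
9.35 xdir 144.08173040129518 p [ 0.5218 -0.0109  0.1072] F [-1.9136  2.0406 22.2612] Tz -0.20230104286787734 e6 -0.25495123118162155 j6 -0.9872573294158672 g 63.93912810453912
```

Call:
arm_command(jaw=[5.0, 5.0], delta_pos=[[0, 0, 0], [0, 0, 0]], angular=[[0, 0, -0.02], [0, 0, -0.025]])

```text
clock: 9.52
tool_pos: [0.5218, -0.0108, 0.1072]
tool_rot: [0.93, 2.995, 0.003]
ft_force: [-2.0, 1.6, 22.3]
finger_gap: 0.649
grasp_force: 64.0
```

```bash
python3 st.py
```

```text
9.5167 xdir 145.50144291127452 p [ 0.5218 -0.0108  0.1072] F [-2.0094  1.6078 22.3415] Tz -0.2817361773229485 e6 -0.30127448961138725 j6 -1.0120798285584318 g 63.95791011949768
```

Call:
arm_command(jaw=[5.0, 5.0], delta_pos=[[0, 0, 0], [0, 0, 0]], angular=[[0, 0, -0.01], [0, 0, -0.01]])

```text
clock: 9.68
tool_pos: [0.5217, -0.0107, 0.1072]
tool_rot: [0.915, 2.999, 0.003]
ft_force: [-1.8, 1.8, 21.7]
finger_gap: 0.646
grasp_force: 64.0
```

```bash
python3 st.py
```

```text
9.6833 xdir 146.04808418022444 p [ 0.5217 -0.0107  0.1072] F [-1.8013  1.7654 21.6503] Tz -0.22180186724655315 e6 -0.30793413519859314 j6 -1.0216620130607363 g 63.96931520837825
```

```bash
cat > av.py <<'E'
from h import *
import sys
r=[]
for i in range(int(sys.argv[1])):
    s=bot.state();r.append([s['torque'][2],s['effort'][5],s['ft_force'][2]]);imaging.grab_frame('wrist')
s=bot.state();r.append([s['torque'][2],s['effort'][5],s['ft_force'][2]])
M=R.from_rotvec(s['tool_rot']).as_matrix()
print(np.round(r,3).tolist(),np.mean(r,0).round(3),s['tool_pos'].round(4),'turned',np.degrees(np.arctan2(M[1,0],M[0,0])).round(2)-109.99,s['clock'])
E
python3 av.py 4
```

```text
[[-0.222, -0.308, 21.65], [-0.233, -0.253, 23.049], [-0.197, -0.241, 22.49], [-0.245, -0.24, 21.978], [-0.212, -0.24, 23.253]] [-0.222 -0.256 22.484] [ 0.5217 -0.0107  0.1072] turned 36.040000000000006 9.8833
```

Call:
arm_command(jaw=[5.0, 5.0], delta_pos=[[0, 0, 0], [0, 0, 0]], angular=[[0, 0, -0.01], [0, 0, -0.01]])

```text
clock: 10.05
tool_pos: [0.5217, -0.0107, 0.1072]
tool_rot: [0.901, 3.004, 0.004]
ft_force: [-1.8, 2.3, 21.6]
finger_gap: 0.651
grasp_force: 64.0
```

```bash
python3 av.py 3
```

```text
[[-0.254, -0.332, 21.617], [-0.293, -0.281, 21.931], [-0.265, -0.269, 22.336], [-0.306, -0.267, 21.857]] [-0.28  -0.287 21.935] [ 0.5217 -0.0107  0.1072] turned 36.61 10.2
```

Call:
arm_command(jaw=[5.0, 5.0], delta_pos=[[0, 0, 0], [0, 0, 0]], angular=[[0, 0, -0.015], [0, 0, -0.015]])

```text
clock: 10.37
tool_pos: [0.5215, -0.0106, 0.1072]
tool_rot: [0.879, 3.011, 0.004]
ft_force: [-3.0, 2.5, 22.7]
finger_gap: 0.649
grasp_force: 64.0
```

```bash
python3 av.py 3
```

```text
[[-0.372, -0.435, 22.745], [-0.339, -0.359, 23.438], [-0.347, -0.342, 22.808], [-0.347, -0.339, 22.401]] [-0.351 -0.369 22.848] [ 0.5215 -0.0105  0.1072] turned 37.45 10.5167
```

The torque climbs steadily past 0.35 N m, which is the stop. I'll ease the twist slightly and let the cap rise while watching for any pull.

Call:
arm_command(jaw=[5.0, 5.0, 5.0, 5.0, 5.0, 5.0], delta_pos=[[0, 0, -0.2], [0, 0, -0.4], [0, 0, -0.6], [0, 0, -0.8], [0, 0, -1.0], [0, 0, -1.0]], angular=[[0, 0, 0.01], [0, 0, 0.015], [0, 0, 0.015], [0, 0, 0.015], [0, 0, 0.015], [0, 0, 0.015]])

```text
clock: 11.02
tool_pos: [0.5193, -0.0108, 0.1131]
tool_rot: [-0.901, -3.009, 0.0]
ft_force: [2.3, 0.9, -0.2]
finger_gap: 0.645
grasp_force: 63.7
```

```bash
python3 st.py
```

```text
11.0167 xdir 146.65660681852782 p [ 0.5193 -0.0108  0.1131] F [ 2.2641  0.912  -0.1712] Tz -0.045660153013116336 e6 -0.04537026397883892 j6 -1.0319549994015718 g 63.68420705781318
```

Call:
arm_command(jaw=[5.0, 5.0, 5.0, 5.0], delta_pos=[[0, 0, -0.15], [0, 0, -0.3], [0, 0, -0.4], [0, 0, -0.4]], angular=[[0, 0, 0], [0, 0, 0], [0, 0, 0], [0, 0, 0]])

```text
clock: 11.35
tool_pos: [0.5193, -0.0109, 0.117]
tool_rot: [-0.901, -3.009, 0.0]
ft_force: [0.6, -0.0, -1.4]
finger_gap: 0.649
grasp_force: 63.6
```

```bash
python3 st.py
```

```text
11.35 xdir 146.66762810157462 p [ 0.5193 -0.0109  0.117 ] F [ 0.5833 -0.0341 -1.4374] Tz -0.009246186363908018 e6 -0.03690513898618519 j6 -1.032100801443039 g 63.64010790246539
```

It comes up freely. I'll lift it well clear.

Call:
arm_command(jaw=[5.0, 5.0, 5.0, 5.0, 5.0, 5.0, 5.0, 5.0, 5.0, 5.0], delta_pos=[[0, 0, -0.5], [0, 0, -1.0], [0, 0, -2], [0, 0, -3], [0, 0, -4.5], [0, 0, -6], [0, 0, -7.5], [0, 0, -8], [0, 0, -8], [0, 0, -8]], angular=[[0, 0, 0], [0, 0, 0], [0, 0, 0], [0, 0, 0], [0, 0, 0], [0, 0, 0], [0, 0, 0], [0, 0, 0], [0, 0, 0], [0, 0, 0]])

```text
clock: 12.18
tool_pos: [0.5194, -0.0109, 0.1974]
tool_rot: [0.901, 3.009, 0.0]
ft_force: [-1.1, -0.9, -1.4]
finger_gap: 0.643
grasp_force: 64.0
```

```bash
python3 st.py; python3 - <<'E'
from h import *
np.set_printoptions(precision=3,suppress=True)
f=save('wrist','w5');g=save('side','s5')
b=cv2.resize(g['color'][150:290,270:410,::-1],(400,400),interpolation=cv2.INTER_CUBIC)
a=f['color'][140:480,120:520,::-1]
c=np.zeros((400,800,3),np.uint8);c[:340,:400]=a;c[:,400:]=b;cv2.imwrite('pics/c5.png',c)
# tray fit
P=np.array([[.3785,-.3405],[.4148,-.2005],[.6025,-.2479],[.5672,-.3913]]);Q=np.array([[.3692,-.3455],[.4085,-.2042],[.597,-.2554],[.5606,-.3984]])
L=np.array([[-.1,-.075],[-.1,.075],[.1,.075],[.1,-.075]])
for A in (P,Q):
    r,_=R.align_vectors(np.c_[A-A.mean(0),[0]*4],np.c_[L,[0]*4]);a=r.as_rotvec()[2];print(A.mean(0),np.degrees(a))
c=(P.mean(0)+Q.mean(0))/2;a=np.radians(-14.5);Rz=np.array([[np.cos(a),-np.sin(a)],[np.sin(a),np.cos(a)]])
print('c',c,'stop',Rz.T@(np.array([.4272,-.2745])-c),'target',c+Rz@[.03,0])
p=c+Rz@[.03,0]
print(rel([*p,.2],165.5-180*0))
E
```

```text
12.1833 xdir 146.66588925224087 p [ 0.5194 -0.0109  0.1974] F [-1.0719 -0.8874 -1.4077] Tz 0.040757190619940924 e6 -0.00015470410744455876 j6 -1.0320682787587006 g 63.98813737090677
[ 0.491 -0.295] -14.462349695801752
[ 0.484 -0.301] -15.175393643871967
c [ 0.487 -0.298] stop [-0.064  0.008] target [ 0.516 -0.305]
(array([-15.975, -24.762,  -0.363]), array([-0.001, -0.002, -0.329]))
```

View pics/c5.png

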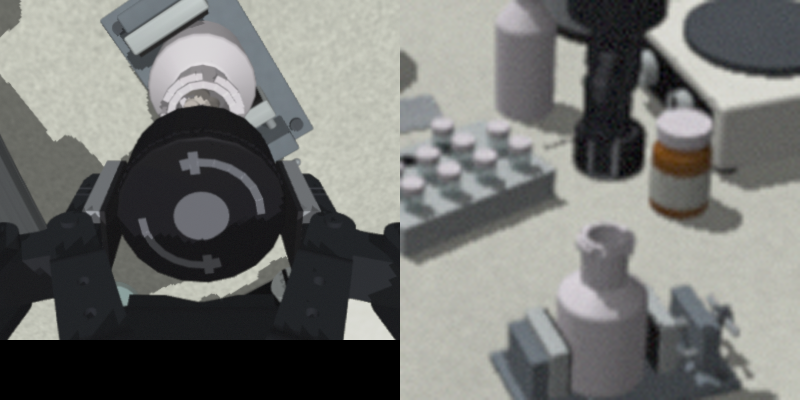

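The cap is in the gripper and the jar's mouth is open. Now move over the tray.

Call:
arm_command(jaw=[5.0, 5.0, 5.0, 5.0, 5.0, 5.0, 5.0, 5.0, 5.0, 5.0, 5.0, 5.0], delta_pos=[[-0.5, -0.8, 0], [-1.6, -2.5, 0], [-3.2, -5, 0], [-5, -7.7, 0], [-7, -10.8, 0], [-9, -14, 0], [-11, -17, 0], [-13, -20.1, 0], [-14.7, -22.8, 0], [-15.7, -24.3, 0], [-16, -24.8, 0], [-16, -24.8, 0]], angular=[[0, 0, 0], [0, 0, -0.03], [0, 0, -0.07], [0, 0, -0.1], [0, 0, -0.14], [0, 0, -0.18], [0, 0, -0.22], [0, 0, -0.26], [0, 0, -0.3], [0, 0, -0.32], [0, 0, -0.33], [0, 0, -0.33]])

```text
clock: 13.28
tool_pos: [0.5162, -0.3074, 0.1961]
tool_rot: [-0.398, -3.115, -0.001]
ft_force: [-0.4, 0.7, -1.2]
finger_gap: 0.651
grasp_force: 64.0
```

Call:
arm_command(jaw=[5.0, 5.0, 5.0, 5.0, 5.0, 5.0, 5.0, 5.0, 5.0, 5.0], delta_pos=[[0, 0, 0], [0, 0, 0.8], [0, 0, 2.5], [0, 0, 4.5], [0, 0, 6.5], [0, 0, 8.5], [0, 0, 10.5], [0, 0, 11.8], [0, 0, 12], [0, 0, 12]], angular=[[0, 0, 0], [0, 0, 0], [0, 0, 0], [0, 0, 0], [0, 0, 0], [0, 0, 0], [0, 0, 0], [0, 0, 0], [0, 0, 0], [0, 0, 0]])

```text
clock: 14.12
tool_pos: [0.5166, -0.3043, 0.0762]
tool_rot: [-0.392, -3.115, -0.002]
ft_force: [-0.6, -0.4, -0.3]
finger_gap: 0.647
grasp_force: 64.0
```

```bash
python3 st.py; python3 - <<'E'
from h import *
g=save('side','s6');f=save('scene','c6')
b=cv2.resize(g['color'][290:410,300:450,::-1],(500,400),interpolation=cv2.INTER_CUBIC)
a=cv2.resize(f['color'][245:335,195:275,::-1],(300,337),interpolation=cv2.INTER_CUBIC)
c=np.zeros((400,800,3),np.uint8);c[:337,:300]=a;c[:,300:]=b;cv2.imwrite('pics/c6.png',c)
E
```

```text
14.1167 xdir 165.65930154441259 p [ 0.5166 -0.3043  0.0762] F [-0.6339 -0.3946 -0.2562] Tz 0.01115336539747769 e6 0.0018654835730558261 j6 -1.8723226519123768 g 64.0039955964312
```

View pics/c6.png

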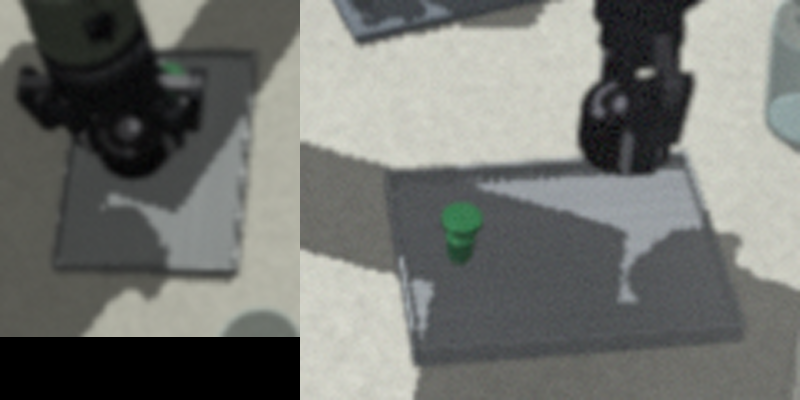

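The cap hangs clear of the stopper above the +x half of the tray. I'll lower it, then feel for the floor.

Call:
arm_command(jaw=[5.0, 5.0, 5.0, 5.0, 5.0, 5.0, 5.0, 5.0, 5.0, 5.0], delta_pos=[[0, 0, 1], [0, 0, 2.5], [0, 0, 4], [0, 0, 5.5], [0, 0, 7], [0, 0, 8], [0, 0, 8.6], [0, 0, 9.1], [0, 0, 9.1], [0, 0, 9.1]], angular=[[0, 0, 0], [0, 0, 0], [0, 0, 0], [0, 0, 0], [0, 0, 0], [0, 0, 0], [0, 0, 0], [0, 0, 0], [0, 0, 0], [0, 0, 0]])

```text
clock: 15.05
tool_pos: [0.5174, -0.3062, -0.0135]
tool_rot: [0.394, 3.116, -0.0]
ft_force: [-0.6, 0.4, -1.8]
finger_gap: 0.653
grasp_force: 64.0
```

Call:
arm_command(jaw=[5.0, 5.0, 5.0], delta_pos=[[0, 0, 0.15], [0, 0, 0.3], [0, 0, 0.3]], angular=[[0, 0, 0], [0, 0, 0], [0, 0, 0]])

```text
clock: 15.3
tool_pos: [0.5172, -0.306, -0.0166]
tool_rot: [0.394, 3.116, -0.0]
ft_force: [0.7, 0.7, -0.3]
finger_gap: 0.647
grasp_force: 64.0
```

```bash
python3 st.py
```

```text
15.3 xdir 165.57469119152648 p [ 0.5172 -0.306  -0.0166] F [ 0.704   0.6562 -0.3169] Tz -0.023096442126640866 e6 -4.828859658800866e-06 j6 -1.872606443904382 g 64.00705896725412
```

Call:
arm_command(jaw=[5.0, 5.0, 5.0], delta_pos=[[0, 0, 0.15], [0, 0, 0.3], [0, 0, 0.3]], angular=[[0, 0, 0], [0, 0, 0], [0, 0, 0]])

```text
clock: 15.55
tool_pos: [0.5172, -0.3061, -0.0192]
tool_rot: [0.394, 3.116, -0.0]
ft_force: [-0.9, 1.2, 3.9]
finger_gap: 0.651
grasp_force: 64.3
```

```bash
python3 st.py
```

```text
15.55 xdir 165.57112911681182 p [ 0.5172 -0.3061 -0.0192] F [-0.8791  1.1548  3.923 ] Tz -0.060119232523797535 e6 0.016977819032035768 j6 -1.8726322530084438 g 64.34819514804985
```

Floor contact is at the expected height. Release, then rise straight up.

Call:
arm_command(jaw=[5.4, 5.7, 6.0, 6.4, 7.0, 7.6, 7.8, 7.8], delta_pos=[[0, 0, 0], [0, 0, 0], [0, 0, 0], [0, 0, 0], [0, 0, 0], [0, 0, 0], [0, 0, 0], [0, 0, 0]], angular=[[0, 0, 0], [0, 0, 0], [0, 0, 0], [0, 0, 0], [0, 0, 0], [0, 0, 0], [0, 0, 0], [0, 0, 0]])

```text
clock: 16.22
tool_pos: [0.517, -0.3059, -0.0199]
tool_rot: [-0.395, -3.117, -0.0]
ft_force: [0.3, -0.7, -0.1]
finger_gap: 0.908
grasp_force: 0.0
```

Call:
arm_command(jaw=[7.8, 7.8, 7.8, 7.8, 7.8, 7.8, 7.8, 7.8, 7.8, 7.8, 7.8, 7.8], delta_pos=[[0, 0, -0.4], [0, 0, -1], [0, 0, -2], [0, 0, -3.5], [0, 0, -5], [0, 0, -7], [0, 0, -9], [0, 0, -11], [0, 0, -13], [0, 0, -14.5], [0, 0, -15], [0, 0, -15]], angular=[[0, 0, 0], [0, 0, 0], [0, 0, 0], [0, 0, 0], [0, 0, 0], [0, 0, 0], [0, 0, 0], [0, 0, 0], [0, 0, 0], [0, 0, 0], [0, 0, 0], [0, 0, 0]])

```text
clock: 17.22
tool_pos: [0.5179, -0.3065, 0.1325]
tool_rot: [0.394, 3.113, -0.003]
ft_force: [-0.1, -0.7, 0.9]
finger_gap: 0.914
grasp_force: 0.0
```

```bash
python3 st.py; python3 - <<'E'
from h import *
f=save('wrist','w7');g=save('side','s7')
b=cv2.resize(g['color'][300:420,300:450,::-1],(375,300),interpolation=cv2.INTER_CUBIC)
a=cv2.resize(f['color'][:,:,::-1],(425,319))
c=np.zeros((319,800,3),np.uint8);c[:,:425]=a;c[:300,425:]=b;cv2.imwrite('pics/c7.png',c)
E
```

```text
17.2167 xdir 165.57300245277224 p [ 0.5179 -0.3065  0.1325] F [-0.0985 -0.6726  0.9457] Tz -0.02034244255761214 e6 -1.389635372106568e-05 j6 -1.872613675912064 g 0.0
```

View pics/c7.png

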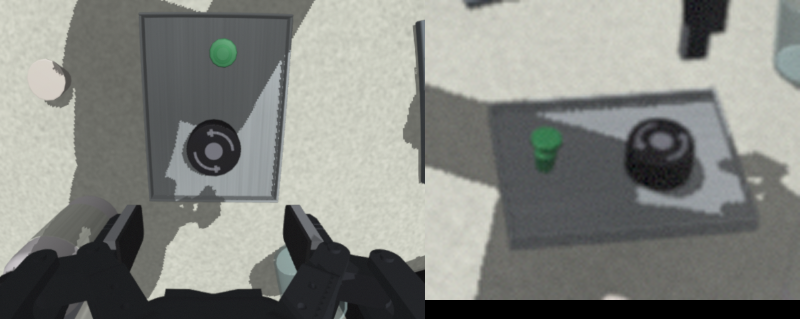

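The cap lies flat and right way up in the tray, clear of the stopper, and the gripper is free above it.

```bash
python3 -c "
from cell import workorder
print(workorder.hand_in())"
```

```text
the job is handed in; nothing more can be done
None
```

The job is handed in: I pressed the cap, turned it about 35° to its stop, lifted it off freely and left it flat and right way up in the tray beside the standing stopper; the judge returned no verdict.

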